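# Demagnetise a batch of steel roller parts on the bench demagnetiser

### The arm

A 6-joint arm with a two-finger parallel gripper is mounted at the origin on the work surface. World frame = base frame: x ahead of the robot, y to its left, z up, the work surface at z = 0. Lengths are in m, angles in rad, forces in N, time in s.
With the tool pointing down it reaches from about 0.375 to 0.9 m from the base axis. Payload 3.1 kg.
Tool frame: the origin (TCP) lies at the very end of the fingers, on their centre line; the grasp point (between the pads) lies 19 mm behind it; z points along the fingers, y is the line along which they close (so a half turn about z gives the same grasp; the last joint's range is limited). The gripper opens to 85 mm and grips with 20 to 120 N. Pads are 22 mm wide; open, the fingers measure 114 mm over their backs; the gripper's body (76 mm by 85 mm) begins 54 mm behind the grasp point. The pads swing forward as they close: fully open they stand 13 mm farther back than shut.
Start: joints at [-1.333, 0.527, 1.433, -0, 1.181, -0.178], TCP at [0.252, -0.572, 0.205] pointing down, gripper open.
Joint ranges: [-3.08, 3.08], [-0.75, 2.2], [0.22, 2.44], [-1.43, 4.57], [0, 2.65], [-2.85, 2.85]. Speed limits (rad/s): [2.79, 2.79, 3.14, 3.14, 3.14, 3.14].

### API

Orientations are given as a unit quaternion [x, y, z, w].
In Python, from station import telemetry, snapshot, ticket gives the robot as it stands.
- The arm moves only by the tool move_arm, never from a script. Its argument "commands" is text: rows parted by semicolons, each of 7 numbers parted by spaces: the shift along the tool's x, y, z in mm, then the turn, a rotation vector about the tool's x, y, z in degrees, then the opening, from -1 (shut) to 1 (fully open). A call has exactly 5 rows; each row is the pose to reach, as a shift and turn from the pose commanded when the call began, along the tool's axes at that moment; what a row does not reach only later rows make up. A row lasts 1/8 s, in which the tool goes at most 62.5 mm and 10.7 degrees, less where a joint would pass 70% of its speed; a pose out of reach is approached as far as the arm can. A call with a gripper value outside its range is refused whole. The fingers move at their own pace and stop on an object; "grip_force" is the grip in N (left out, the last holds). Time passes only in rows, so rows that repeat a pose let the fingers close, or fill a call up. It gives the time, the measured TCP pose, the force, the opening and the grip force at its end, in the units of the state.
- telemetry.sense(): the state, without advancing time (a new reading comes with each control period).
- snapshot(name): name is "scene" or "top" or "wrist"; returns a dict with "image" (480x640x3 uint8, red, green, blue), "fx", "fy", "cx", "cy" (pixels), "k1" (the pictures are not rectified: a ray, as slopes to the right and down, at radius r is drawn at 1 + k1 r^2 times it, then the intrinsics apply), "pose" (4x4, takes a point from camera to world coordinates). Camera axes: x right, y down, z forward; pixel columns grow to the right and rows downward; lengths in m; the calibration is good to about 2 mm. A picture is of the moment at which its call begins. There is no depth.
- ticket.sign_off(): hands the job in; it is judged then, once.
The state is a dict: "t": time; "q": joint angles; "qd": joint speeds; "tau": joint torques, N m; "tcp_pos": TCP position; "tool_rot": TCP orientation; "force": force on the tool from outside, world axes, zero at the start; "ft_torque": the same for the moment, N m; "finger_gap": opening from 0.0 (shut) to 1.0 (fully open); "gripper_force": force on a finger pad.
Only numpy, scipy, OpenCV 4.12 (cv2) and the standard library are available. Lean on these libraries where they do the work, as an engineer would, in place of code of your own. Each camera call takes 0.05 s, during which the arm holds its last target. There are 200 camera calls.

### The job

Demagnetise the steel sprockets and bearing races lying on the cork mat: with the unit off, slide them all onto the flush plate of the demagnetiser, then press its knob down and turn it clockwise to ON, letting it spring up. Leaving it on, slide every part off the plate onto the ribbed rubber mat, and only then press and turn the knob back to OFF, again sprung up. Keep the parts flat on the bench (slide, never lift them) and leave the brass nut, the polymer sprocket and everything else where it lies.

Things in the scene. Friction and masses are not known exactly. Their poses are not given: they have to be found in the camera images.
- sprocket_a: Steel part to be demagnetised (may be absent from a start). Flat galvanised steel chain-sprocket plate wheel, 14 short teeth, overall diameter 57 mm (solid disc 55 mm), 10 mm thick, bore 21 mm, 0.14 kg, lying flat. Origin: centre of its underside; z up. Any yaw is the same.
- sprocket_b: Steel part to be demagnetised (may be absent from a start). Flat galvanised steel chain-sprocket plate wheel, 14 short teeth, overall diameter 57 mm (solid disc 55 mm), 10 mm thick, bore 21 mm, 0.14 kg, lying flat. Origin: centre of its underside; z up. Any yaw is the same.
- race_a: Steel part to be demagnetised (may be absent from a start). Silver deep-groove ball bearing race (two steel rings with balls between), diameter 52 mm, 15 mm thick, bore 25 mm, 0.13 kg, lying flat. Origin: centre of its underside; z up. Any yaw is the same.
- race_b: Steel part to be demagnetised (may be absent from a start). Silver deep-groove ball bearing race (two steel rings with balls between), diameter 52 mm, 15 mm thick, bore 25 mm, 0.13 kg, lying flat. Origin: centre of its underside; z up. Any yaw is the same.
- in_mat: Cork sheet inlay, flush with the bench, 220 mm (its x) by 200 mm (its y); the parts start on it. May lie left or right of the demagnetiser. Origin: its centre, at bench height.
- out_mat: Dark ribbed rubber inlay, flush with the bench, 220 mm (its x) by 200 mm (its y), on the other side of the demagnetiser. Origin: its centre, at bench height. Demagnetised parts go here.
- demag_plate (a point): Centre of the demagnetiser's plate: dark steel, flush with the bench, 130 mm (its x) by 250 mm (its y), in a flush aluminium frame 7 to 10 mm wide; nothing stands proud. In this frame a grey control box 120 mm (x) by 140 mm (y), 55 mm tall, stands centred at x = +155 mm, y = 0; its front face is 95 mm from this point.
- knob_grip (a point): On the axis of the black knob on the control box, 95 mm above the bench when up. Grip bar 46 mm long, 12 mm wide, its top 4 mm above this point, on a round skirt 54 mm across whose top is 20 mm below it (fingertips may bear on it to press). The point turns and sinks with the knob; its x axis lies along the bar. A white line on the bar points to -x of the unit (to the robot) at OFF.
- knob (a joint): Angle of the knob, rad: 0 = OFF, 1.047 (60 degrees clockwise seen from above) = ON, stops at both ends; at both ends it is latched while the knob is up. It turns with about 0.03 N m once pressed down.
- knob_plunger (a joint): How far the knob is pressed down, m: 0 = up, 0.008 = fully down. A spring resists with 3 N at the start and 8 N fully down; the knob is free to turn when pressed more than about 0.0055. Let go at either end of its turn, it springs up again by itself; between the ends it stays down.
- axle_nut: Brass axle nut, 35 mm across corners, 16 mm tall, beyond the cork mat. Origin: centre of its underside. Bystander: leave it.
- poly_sprocket: Black polymer sprocket, diameter 71 mm, rim 12 mm thick, hub 40 mm across and 24 mm tall, on the robot's side of the cork mat. Origin: centre of its underside. Bystander: leave it.
- mic_case: Blue plastic micrometer case, 70 (x) by 150 (y) by 32 mm, beyond the rubber mat. Origin: centre of its underside. Bystander: leave it.
- caliper: Caliper lying flat, 190 mm long (its y), jaws reaching 51 mm to its +x, 12 mm tall, on the robot's side of the rubber mat. Origin: centre of its underside. Bystander: leave it.
- grease_pot: White grease pot with a black lid, 56 mm across, 45 mm tall, just left of the control box. Origin: centre of its underside. Bystander: leave it.
- wipe_block: Beech deburring block, 90 (x) by 50 (y) by 22 mm, just right of the control box. Origin: centre of its underside. Bystander: leave it.
Not all that is in view belongs to the job. Leave any purple look-alike of the race_b alone.

How it is judged:
By the outcome, as a careful person would: the job done as asked, in the order asked, and still so for the second after the job is handed in, with the robot touching nothing.
Of sprocket_a, sprocket_b, race_a, race_b only 2 to 3 are there at a start; the rules pass over those that are not, and their reading is None.
At some moment in a run one of sprocket_a, sprocket_b, race_a, race_b may be knocked a few centimetres aside while the robot is not near it.
Once in a run the grip may slacken for a moment while it holds something.
It also fails if it takes over 210 s, if anything falls off the work surface, if the arm or the gripper's body presses on something with over 40 N, if the wrist force passes 120 N, or if a joint passes its speed limit or range.

## Working session

There is one attempt and no reset: what is moved stays moved. The work goes in short steps, Python scripts to look and compute and a tool call to move; the robot and the scene stay as the last step left them, time stands still between calls to the robot, and variables do not carry over. Pictures are saved under pics/ and viewed, at most 14 in all, crops included, and the job is handed in when it is done.

Besides the shell and the picture viewer there is one more tool, called as name(argument=value, ...), one argument or row to a line, values as JSON. move_arm: Moves the arm, as the interface text tells. Its arguments: {"type":"object","properties":{"commands":{"type":"string"},"grip_force":{"type":"number"}},"required":["commands"]}

```bash
mkdir -p pics; ls; python3 - <<'E'
from station import telemetry, snapshot
import cv2
s=telemetry.sense();print(s)
for n in("scene","top"):
    d=snapshot(n);cv2.imwrite(f"pics/{n}0.png",d["image"][:,:,::-1]);print({k:v for k,v in d.items() if k!="image"})
E
```

```text
pics
{'t': 0.0, 'q': array([-1.33347724e+00,  5.28470076e-01,  1.43389460e+00, -2.65545789e-05,
        1.18136751e+00, -1.78489829e-01]), 'qd': array([-0.00124611, -0.00077791,  0.00046663,  0.00027908,  0.00068122,
       -0.00082452]), 'tau': array([ 3.35192526e-04, -4.42343867e+01, -1.78023523e+01, -2.32829025e-04,
        8.56814731e-03, -7.31183945e-06]), 'tcp_pos': array([ 0.25230035, -0.57098278,  0.20423371]), 'tool_rot': array([ 9.78464000e-01,  2.06414766e-01, -4.37346731e-05, -1.06894162e-03]), 'force': array([ 0.57380825,  0.56873645, -0.33049289]), 'ft_torque': array([-0.05577267, -0.04069969,  0.0665832 ]), 'gripper_force': 0.0, 'finger_gap': 1.0012871516065405}
{'fx': 590.0480505733825, 'fy': 590.0480505733825, 'cx': 315.25180762490754, 'cy': 248.1669777768497, 'k1': -0.17749244546569823, 'pose': array([[-0.16553628,  0.6658675 , -0.72747386,  1.48605393],
       [ 0.98612947,  0.120809  , -0.11381497,  0.23145466],
       [ 0.0120997 , -0.73622392, -0.67662984,  1.01866741],
       [ 0.        ,  0.        ,  0.        ,  1.        ]])}
{'fx': 597.3893374253278, 'fy': 597.3893374253278, 'cx': 320.44738022608703, 'cy': 242.38317237538905, 'k1': 0.03226004879312961, 'pose': array([[-0.00826455, -0.9958251 ,  0.09090696,  0.37808746],
       [-0.99976527,  0.00640793, -0.02069626,  0.08862858],
       [ 0.02002733, -0.09105666, -0.99564431,  1.36026345],
       [ 0.        ,  0.        ,  0.        ,  1.        ]])}
```

View pics/top0.png

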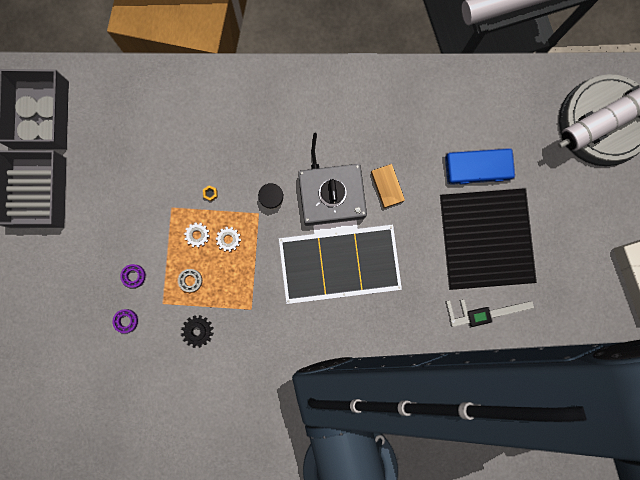

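View pics/scene0.png

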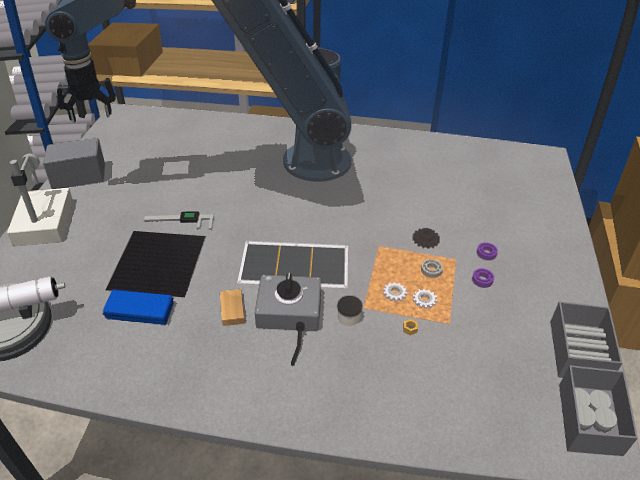

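The top view shows sprockets at about (197,235) and (228,239), and a race at (190,281), all on cork to the left. The plate is centred near (340,264), the knob is at (333,192), and the rubber mat is centred near (488,238). The purple rings at (133,276) and (125,321) are decoys. In the scene view the white line on the knob is at OFF.

```bash
cat > h.py <<'E'
import numpy as np, cv2
from station import telemetry, snapshot
def K(d): return np.array([[d["fx"],0,d["cx"]],[0,d["fy"],d["cy"]],[0,0,1]]), np.array([d["k1"],0,0,0.])
def world(d,px,z):
    k,D=K(d); s=cv2.undistortPoints(np.array(px,float).reshape(-1,1,2),k,D)[:,0]
    P=d["pose"]; r=np.c_[s,np.ones(len(s))]@P[:3,:3].T
    return P[:3,3]+r*((z-P[2,3])/r[:,2])[:,None]
def pix(d,X):
    P=np.linalg.inv(d["pose"]);k,D=K(d)
    return cv2.projectPoints(np.array(X,float).reshape(-1,3),cv2.Rodrigues(P[:3,:3])[0],P[:3,3],k,D)[0][:,0]
def save(d,name,crop=None,s=1):
    im=d["image"][:,:,::-1]
    if crop: a,b,c,e=crop; im=im[b:e,a:c]
    cv2.imwrite("pics/"+name,cv2.resize(im,None,fx=s,fy=s,interpolation=cv2.INTER_CUBIC))
E
python3 - <<'E'
from h import *
np.set_printoptions(precision=4,suppress=True)
d=snapshot("top")
save(d,"top1.png",(110,155,410,345),2.6)
def p(n,px,z): print(n,world(d,px,z)[:,:2].tolist())
p("spr",[(197,235),(228.5,239)],.01);p("race",[(190,281)],.015)
p("frame",[(279.5,239),(396,226.5),(400.5,290),(288,302)],0)
p("cork",[(171,208),(259,212),(252,309),(163,304)],0)
p("rub",[(441,195),(525,189),(536,282),(450,289)],0)
p("knob",[(333,192)],.099); p("nut",[(209.5,193)],.016); p("poly",[(197,331)],.02);p("pot",[(270,196)],.045)
p("block",[(371,169),(391,165),(404,201),(385,207)],.022); p("cal",[(446,300),(452,327),(534,305)],.01);p("case",[(446,152),(513,148),(515,180),(448,186)],.032)
E
```

```text
spr [[0.5199250915907393, 0.3394895222262657], [0.5103981823619144, 0.26857528736129654]]
race [[0.4161268826517536, 0.3529839477313966]]
frame [[0.5106493200337894, 0.15385669545171493], [0.5378061654457768, -0.11353837599903739], [0.3923495070774689, -0.12088003010098704], [0.367292655652751, 0.13491163131022177]]
cork [[0.5832917340548218, 0.40090276055336294], [0.5731162729675773, 0.20063310810093618], [0.35231038221233857, 0.21610785358290596], [0.36547153552579315, 0.415520019411699]]
rub [[0.6103835412866487, -0.21903558465900635], [0.6232027410207064, -0.4137923446290917], [0.4084275365052312, -0.4304205618684736], [0.39381240686771946, -0.23378098104562345]]
knob [[0.6012085965229351, 0.03468224087865549]]
nut [[0.6147946935360085, 0.31117896524055344]]
poly [[0.3055975348377765, 0.335212367259221]]
pot [[0.6024063960746667, 0.17256643982602765]]
block [[0.6673816139366795, -0.05574785713586232], [0.6764180942618054, -0.10155473106440442], [0.5933426089506882, -0.12958139664681734], [0.5798485812844051, -0.08616304050486036]]
cal [[0.36903284150320864, -0.2216485111834744], [0.30862920653312265, -0.2333914694467661], [0.3565038304285836, -0.4198634803635147]]
case [[0.7034839347856913, -0.2256499067460293], [0.7118143164391655, -0.37819608334854327], [0.6381720473076196, -0.3801377726184661], [0.6253735269928666, -0.22815728966847942]]
```

View pics/top1.png

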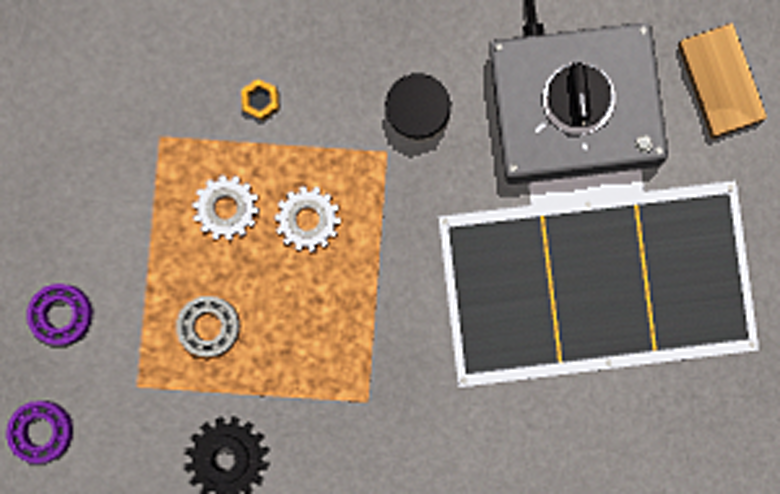

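```bash
cat >> h.py <<'E'
from scipy.spatial.transform import Rotation as R
def goal(x,y,z,yaw=0.):
    "shift (mm) and turn (deg) in tool axes to TCP x,y,z with tool y at angle yaw (deg) from world x, tool down"
    s=telemetry.sense(); r=R.from_quat(s["tool_rot"])
    c,n=np.cos(np.radians(yaw)),np.sin(np.radians(yaw))
    T=R.from_matrix(np.array([[-n,c,0],[c,n,0],[0,0,-1]]).T)
    print("shift",np.round(r.inv().apply(np.array([x,y,z])-s["tcp_pos"])*1e3,1),"turn",np.round(np.degrees((r.inv()*T).as_rotvec()),2),
      "at",np.round(s["tcp_pos"],4),"F",np.round(s["force"],1),"gap",round(s["finger_gap"],3),"t",round(s["t"],2),"q6",round(s["q"][5],2))
E
python3 -c "
from h import *
goal(.51,.268,.15)"
```

```text
shift [ 574.6 -663.5   55.7] turn [ -0.07  -0.07 -66.18] at [ 0.2523 -0.5712  0.2045] F [-1.5 -0.3 -0.5] gap 0.998 t 0.15 q6 -0.18
```

move_arm(
  commands="38 -44 0 0 0 0 1; 76 -88 0 0 0 0 1; 115 -133 0 0 0 0 1; 153 -177 0 0 0 0 1; 191 -221 0 0 0 0 1",
)

```text
t: 0.78
tcp_pos: [0.3382, -0.2905, 0.2052]
tool_rot: [0.979, 0.206, 0.0, -0.0]
force: [1.5, 0.9, 0.4]
finger_gap: 1.002
gripper_force: 0.0
```

move_arm(
  commands="38 -44 0 0 0 0 1; 76 -88 0 0 0 0 1; 115 -133 0 0 0 0 1; 153 -177 0 0 0 0 1; 191 -221 0 0 0 0 1",
)

```text
t: 1.4
tcp_pos: [0.4238, -0.0113, 0.2053]
tool_rot: [0.978, 0.206, 0.0, 0.0]
force: [0.5, -1.2, -0.0]
finger_gap: 0.999
gripper_force: 0.0
```

move_arm(
  commands="38 -44 10 0 0 -10 1; 76 -88 20 0 0 -20 1; 115 -133 30 0 0 -30 1; 153 -177 40 0 0 -40 1; 191 -221 50 0 0 -50 1",
)

```text
t: 2.02
tcp_pos: [0.5091, 0.2682, 0.1547]
tool_rot: [0.798, 0.603, -0.0, 0.0]
force: [2.1, -0.0, 0.1]
finger_gap: 0.999
gripper_force: 0.0
```

```bash
python3 -c "
from h import *
goal(.51,.268,.15)"
```

```text
shift [0.  0.9 4.7] turn [ -0.     0.02 -15.82] at [0.5091 0.2682 0.1547] F [ 2.1 -0.   0.1] gap 0.999 t 2.02 q6 0.57
```

move_arm(
  commands="0 0 0 0 0 -8 1; 0 0 0 0 0 -15.8 1; 0 0 0 0 0 -15.8 1; 0 0 0 0 0 -15.8 1; 0 0 0 0 0 -15.8 1",
)

```text
t: 2.65
tcp_pos: [0.5089, 0.266, 0.1553]
tool_rot: [0.71, 0.704, 0.0, 0.0]
force: [-0.5, 1.0, -0.9]
finger_gap: 1.004
gripper_force: 0.0
```

```bash
python3 - <<'E'
from h import *
goal(.51,.268,.02)
d=snapshot("wrist");save(d,"w0.png");print(d["pose"])
for X in [(.5104,.2686,.01),(.5199,.3395,.01),(.4161,.353,.015)]: print(pix(d,X))
d=snapshot("top");save(d,"t2.png")
E
```

```text
shift [  2.    1.1 135.3] turn [ 0.   -0.   -0.46] at [0.5089 0.266  0.1553] F [-0.5  1.  -0.9] gap 1.004 t 2.65 q6 0.3
[[ 0.99996666 -0.00702806 -0.0041585   0.50784297]
 [-0.00789631 -0.96199376 -0.27295724  0.3345023 ]
 [-0.00208209  0.27298098 -0.96201718  0.32526068]
 [ 0.          0.          0.          1.        ]]
[[330.52732748 213.85956816]]
[[342.39654101 123.62179245]]
[[205.45349153 107.24758836]]
```

View pics/w0.png

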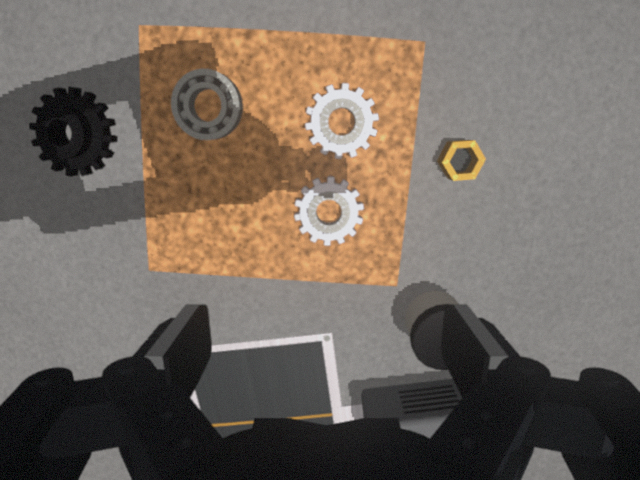

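The wrist view confirms the parts to about 2 mm: sprocket b at (329,211), sprocket a at (342,120), race at (206,104). I'm going down on sprocket b.

move_arm(
  commands="3 1 45 0 0 -0.4 1; 3 1 90 0 0 -0.4 1; 3 1 130 0 0 -0.4 1; 3 1 150 0 0 -0.4 1; 3 1 154 0 0 -0.4 1",
)

```text
t: 3.38
tcp_pos: [0.5089, 0.2688, -0.0002]
tool_rot: [0.707, 0.707, -0.001, -0.001]
force: [-0.1, 0.3, 0.8]
finger_gap: 0.998
gripper_force: 0.0
```

move_arm(
  commands="0 0 0 0 0 0 0.6; 0 0 1 0 0 0 0.4; 0 0 1 0 0 0 0; 0 0 1 0 0 0 0; 0 0 1 0 0 0 0",
  grip_force=40,
)

```text
t: 4.0
tcp_pos: [0.51, 0.2693, 0.0005]
tool_rot: [0.707, 0.707, 0.0, 0.0]
force: [-0.3, 0.8, -0.0]
finger_gap: 0.499
gripper_force: 0.0
```

```bash
python3 - <<'E'
from h import *
goal(.51,.27,.0)
d=snapshot("wrist");save(d,"w1.png")
E
```

```text
shift [0.7 0.  0.5] turn [ 0.03 -0.01  0.03] at [5.100e-01 2.693e-01 5.000e-04] F [-0.3  0.8 -0. ] gap 0.499 t 4.0 q6 0.29
```

View pics/w1.png

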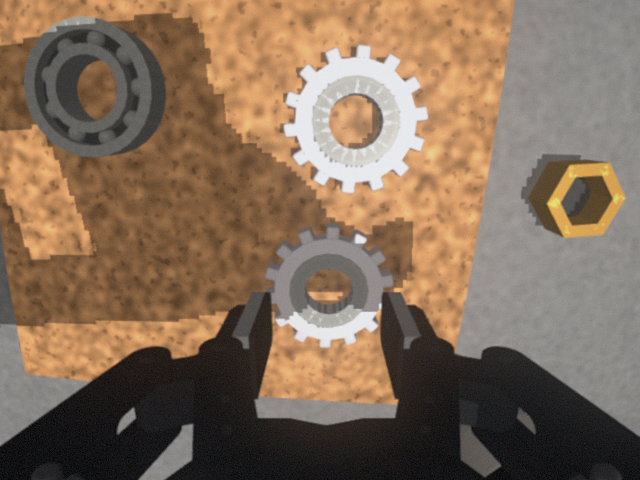

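The fingers straddle sprocket b, which is at about (330,287) with the pads just at its rim and no contact yet. I'll close further.

move_arm(
  commands="0 0 0 0 0 0 -0.1; 0 0 0 0 0 0 -0.2; 0 0 0 0 0 0 -0.2; 0 0 0 0 0 0 -0.2; 0 0 0 0 0 0 -0.2",
)

```text
t: 4.68
tcp_pos: [0.5099, 0.2692, 0.0002]
tool_rot: [0.707, 0.707, -0.0, -0.0]
force: [0.5, 0.4, -0.2]
finger_gap: 0.4
gripper_force: 0.0
```

```bash
python3 - <<'E'
from h import *
goal(.51,.27,.0)
d=snapshot("wrist")
for z in (0.002,.01,.02):print(z,pix(d,[(.51-.0285,.2693,z),(.51+.0285,.2693,z),(.51,.2693+.0285,z),(.51,.2693-.0285,z)]).round(0).tolist())
save(d,"w2.png",(200,200,460,400),3)
E
```

```text
shift [0.8 0.1 0.2] turn [-0.    0.    0.02] at [5.099e-01 2.692e-01 2.000e-04] F [ 0.5  0.4 -0.2] gap 0.4 t 4.67 q6 0.29
0.002 [[268.0, 285.0], [393.0, 285.0], [331.0, 225.0], [330.0, 341.0]]
0.01 [[266.0, 292.0], [396.0, 292.0], [331.0, 229.0], [330.0, 349.0]]
0.02 [[262.0, 302.0], [400.0, 302.0], [331.0, 235.0], [331.0, 362.0]]
```

View pics/w2.png

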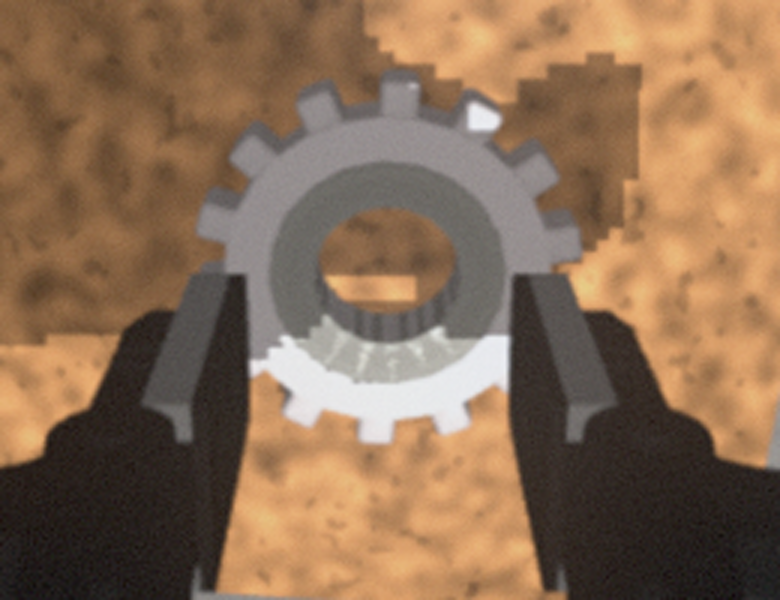

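The pads now overlap the rim in the image with zero force, so the tips are above the 10 mm sprocket. I'll reopen and lower while watching the force.

move_arm(
  commands="0 0 0 0 0 0 0.6; 0 0 0 0 0 0 0.6; 0 0 0 0 0 0 0.6; 0 0 0 0 0 0 0.6; 0 0 2 0 0 0 0.6",
)

```text
t: 5.35
tcp_pos: [0.51, 0.2693, -0.0017]
tool_rot: [0.707, 0.707, 0.0, 0.0]
force: [0.4, 0.8, 0.2]
finger_gap: 0.802
gripper_force: 0.0
```

move_arm(
  commands="0 0 1 0 0 0 0.6; 0 0 2 0 0 0 0.6; 0 0 3 0 0 0 0.6; 0 0 4 0 0 0 0.6; 0 0 4 0 0 0 0.6",
)

```text
t: 5.98
tcp_pos: [0.5098, 0.2692, -0.0059]
tool_rot: [0.707, 0.707, -0.0, -0.0]
force: [-0.8, 0.5, 0.0]
finger_gap: 0.802
gripper_force: 0.0
```

```bash
python3 - <<'E'
from h import *
goal(.51,.27,.0)
d=snapshot("scene");u,v=pix(d,[(.51,.27,.02)])[0].astype(int);print(u,v)
save(d,"s1.png",(u-60,v-60,u+60,v+40),5)
E
```

```text
shift [ 0.8  0.2 -5.9] turn [-0.01  0.    0.02] at [ 0.5098  0.2692 -0.0059] F [-0.8  0.5  0. ] gap 0.802 t 5.97 q6 0.29
395 286
```

View pics/s1.png

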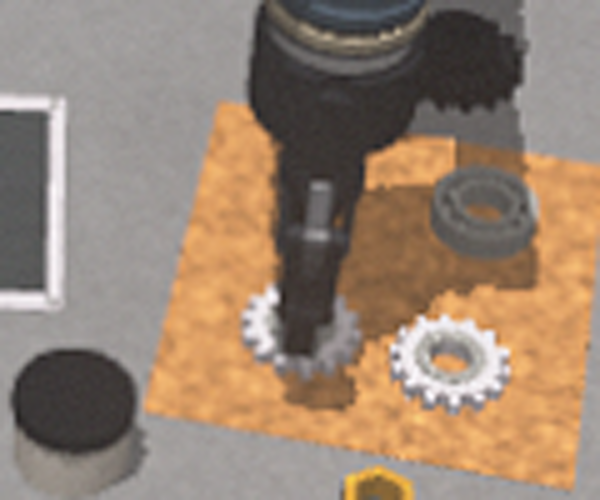

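```bash
python3 - <<'E'
from h import *
d=snapshot("scene")
for z in (0,.01,.02,.03):print(z,((pix(d,[(.544,.27,z),(.556,.27,z)])-[335,226])*5).round(0).tolist())
E
```

```text
0 [[291.0, 384.0], [289.0, 403.0]]
0.01 [[293.0, 369.0], [291.0, 388.0]]
0.02 [[295.0, 355.0], [293.0, 374.0]]
0.03 [[297.0, 340.0], [295.0, 359.0]]
```

move_arm(
  commands="0 0 1 0 0 0 0.6; 0 0 2 0 0 0 0.6; 0 0 3 0 0 0 0.6; 0 0 4 0 0 0 0.6; 0 0 4 0 0 0 0.6",
)

```text
t: 6.7
tcp_pos: [0.5098, 0.2692, -0.0099]
tool_rot: [0.707, 0.707, -0.0, -0.0]
force: [1.0, 0.2, -0.1]
finger_gap: 0.805
gripper_force: 0.0
```

The image puts the tips about 20 mm above the bench, so I'll keep lowering gently and watch the force.

move_arm(
  commands="0 0 1 0 0 0 0.6; 0 0 2 0 0 0 0.6; 0 0 3 0 0 0 0.6; 0 0 4 0 0 0 0.6; 0 0 4 0 0 0 0.6",
)

```text
t: 7.32
tcp_pos: [0.5098, 0.2692, -0.0139]
tool_rot: [0.707, 0.707, -0.0, -0.0]
force: [-0.4, -0.1, -0.4]
finger_gap: 0.799
gripper_force: 0.0
```

```bash
python3 - <<'E'
from h import *
goal(.51,.27,.0)
d=snapshot("scene");save(d,"s2.png",(335,226,455,326),5)
E
```

```text
shift [  0.8   0.2 -13.9] turn [-0.01  0.    0.02] at [ 0.5098  0.2692 -0.0139] F [-0.4 -0.1 -0.4] gap 0.799 t 7.33 q6 0.29
```

View pics/s2.png

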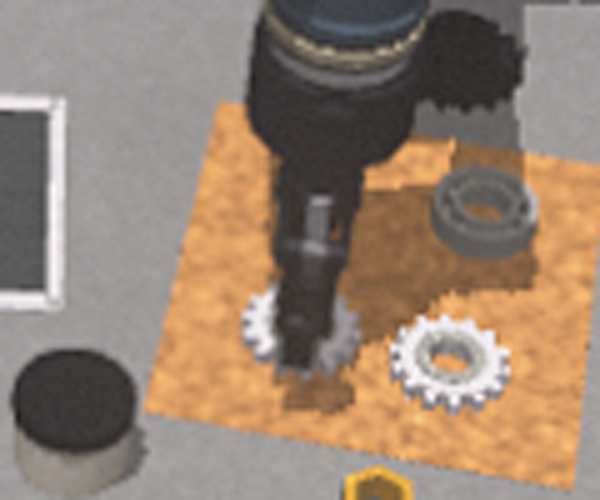

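move_arm(
  commands="0 0 1 0 0 0 0.6; 0 0 2 0 0 0 0.6; 0 0 3 0 0 0 0.6; 0 0 4 0 0 0 0.6; 0 0 5 0 0 0 0.6",
)

```text
t: 8.0
tcp_pos: [0.5098, 0.2692, -0.0189]
tool_rot: [0.707, 0.707, -0.0, -0.0]
force: [-0.4, -0.5, -0.0]
finger_gap: 0.799
gripper_force: 0.0
```

move_arm(
  commands="0 0 0 0 0 0 0.5; 0 0 0 0 0 0 0.4; 0 0 0 0 0 0 0.3; 0 0 0 0 0 0 0.2; 0 0 0 0 0 0 0.2",
)

```text
t: 8.62
tcp_pos: [0.5099, 0.2692, -0.0188]
tool_rot: [0.707, 0.707, 0.0, -0.0]
force: [0.5, 0.2, 0.4]
finger_gap: 0.601
gripper_force: 0.0
```

```bash
python3 - <<'E'
from h import *
d=snapshot("wrist");save(d,"w3.png",(160,180,500,420),2.3)
print(d["pose"][:3,3],d["fx"],d["k1"])
E
```

```text
[0.50824431 0.33776377 0.15120994] 395.03822234506526 -0.08247525472613244
```

View pics/w3.png

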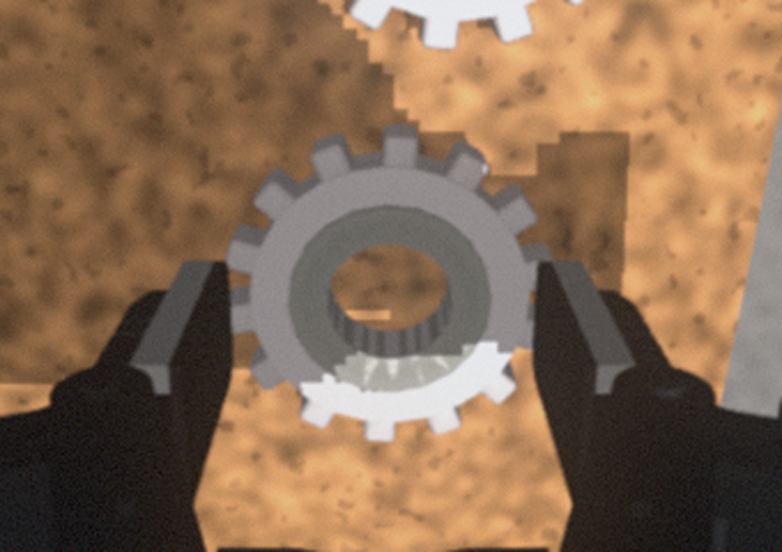

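The pads are just at the top of the rim, so I'm opening a touch and going 6 mm lower.

move_arm(
  commands="0 0 0 0 0 0 0.6; 0 0 1.5 0 0 0 0.6; 0 0 3 0 0 0 0.6; 0 0 4.5 0 0 0 0.6; 0 0 6 0 0 0 0.6",
)

```text
t: 9.3
tcp_pos: [0.5098, 0.2692, -0.0249]
tool_rot: [0.707, 0.707, -0.0, -0.0]
force: [-0.0, 0.6, 0.0]
finger_gap: 0.801
gripper_force: 0.0
```

move_arm(
  commands="0 0 0 0 0 0 0.5; 0 0 0 0 0 0 0.4; 0 0 0 0 0 0 0.3; 0 0 0 0 0 0 0.2; 0 0 0 0 0 0 0.2",
)

```text
t: 9.93
tcp_pos: [0.5103, 0.2693, -0.024]
tool_rot: [0.707, 0.707, 0.0, 0.0]
force: [0.2, -0.2, 5.8]
finger_gap: 0.615
gripper_force: 41.1
```

Gripped at 41 N with a gap of 0.615. I'll take off the 0.8 mm of preload and slide towards the plate.

move_arm(
  commands="-10 -5 -0.8 0 0 0 0.1; -28 -14 -0.8 0 0 0 0.1; -48 -25 -0.8 0 0 0 0.1; -70 -37 -0.8 0 0 0 0.1; -92 -48 -0.8 0 0 0 0.1",
)

```text
t: 10.55
tcp_pos: [0.4613, 0.1763, -0.024]
tool_rot: [0.707, 0.707, 0.0, 0.0]
force: [-0.4, -0.2, -0.5]
finger_gap: 0.61
gripper_force: 42.1
```

```bash
python3 - <<'E'
from h import *
goal(.46,-.061,-.024)
d=snapshot("wrist");save(d,"w4.png",(100,0,540,440),1.3)
E
```

```text
shift [-237.3   -1.4   -0. ] turn [ 0.02 -0.    0.02] at [ 0.4613  0.1763 -0.024 ] F [-0.4 -0.2 -0.5] gap 0.61 t 10.55 q6 0.14
```

View pics/w4.png

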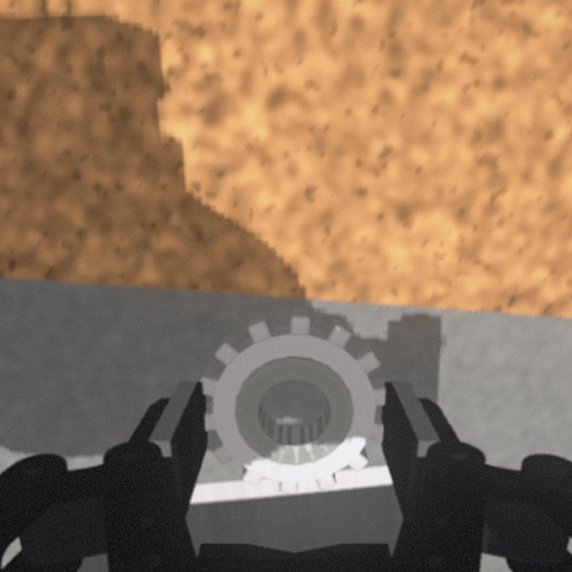

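The sprocket is held between the pads at (295,410) in the crop and slides flat. Continuing onto the plate.

move_arm(
  commands="-25 0 0 0 0 0 0.1; -50 0 0 0 0 0 0.1; -75 -0.5 0 0 0 0 0.1; -100 -0.5 0 0 0 0 0.1; -125 -1 0 0 0 0 0.1",
)

```text
t: 11.22
tcp_pos: [0.4608, 0.0517, -0.024]
tool_rot: [0.707, 0.707, -0.0, -0.0]
force: [-0.2, 1.4, 0.5]
finger_gap: 0.611
gripper_force: 42.2
```

move_arm(
  commands="-25 0 0 0 0 0 0.1; -50 0 0 0 0 0 0.1; -75 0 0 0 0 0 0.1; -100 0 0 0 0 0 0.1; -112 0 0 0 0 0 0.1",
)

```text
t: 11.85
tcp_pos: [0.4609, -0.0606, -0.024]
tool_rot: [0.708, 0.707, 0.0, -0.0]
force: [-0.6, 1.2, 2.3]
finger_gap: 0.613
gripper_force: 42.3
```

move_arm(
  commands="0 0 0 0 0 0 0.1; 0 0 0 0 0 0 0.5; 0 0 0 0 0 0 0.7; 0 0 -15 0 0 0 0.8; 0 0 -60 0 0 0 0.8",
)

```text
t: 12.48
tcp_pos: [0.4596, -0.0589, 0.0358]
tool_rot: [0.707, 0.707, -0.001, -0.002]
force: [0.3, -0.3, 0.4]
finger_gap: 0.902
gripper_force: 0.0
```

move_arm(
  commands="0 0 -60 0 0 0 0.8; 60 10 -65 0 0 0 0.8; 120 20 -65 0 0 0 0.8; 180 30 -65 0 0 0 0.8; 240 40 -65 0 0 0 0.8",
)

```text
t: 13.1
tcp_pos: [0.5008, 0.1825, 0.1023]
tool_rot: [0.707, 0.707, 0.0, 0.0]
force: [1.2, 0.2, -0.1]
finger_gap: 0.904
gripper_force: 0.0
```

```bash
python3 - <<'E'
from h import *
goal(.52,.341,.0)
d=snapshot("top");save(d,"t3.png",(110,155,410,345),2.6)
d=snapshot("wrist");cv2.imwrite("pics/w5.png",d["image"][:,:,::-1])
E
```

```text
shift [158.5  19.2 102.3] turn [ 0.07 -0.    0.05] at [0.5008 0.1825 0.1023] F [ 1.2  0.2 -0.1] gap 0.904 t 13.1 q6 0.14
```

View pics/t3.png

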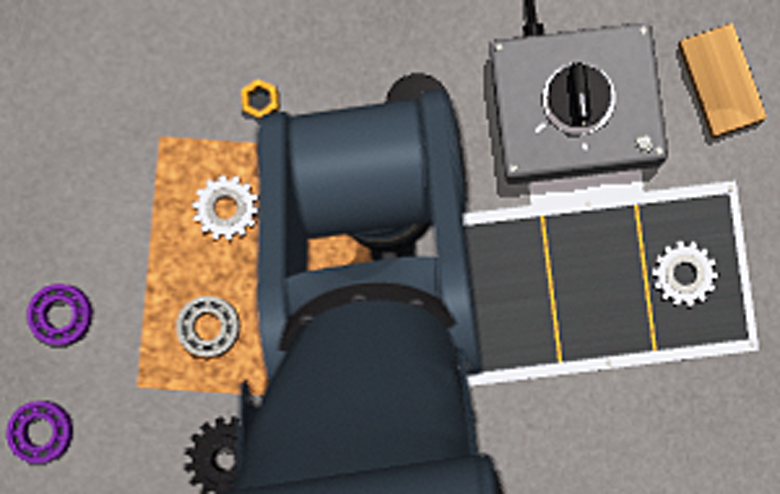

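Sprocket b sits on the plate at (685,272) in the crop, and nothing else has moved. Next is sprocket a.

move_arm(
  commands="50 7 0 0 0 0 0.8; 100 14 0 0 0 0 0.8; 140 19 20 0 0 0 0.8; 158 19 60 0 0 0 0.8; 158 19 80 0 0 0 0.8",
)

```text
t: 13.82
tcp_pos: [0.5182, 0.3383, 0.0197]
tool_rot: [0.706, 0.708, -0.001, -0.0]
force: [-0.4, 0.3, 0.7]
finger_gap: 0.899
gripper_force: 0.0
```

move_arm(
  commands="0 0 15 0 0 0 0.8; 0 0 30 0 0 0 0.8; 0 0 40 0 0 0 0.8; 0 0 45.5 0 0 0 0.6; 0 0 45.5 0 0 0 0.5",
)

```text
t: 14.45
tcp_pos: [0.5199, 0.338, -0.0246]
tool_rot: [0.707, 0.707, -0.0, -0.0]
force: [-0.4, -0.0, -0.1]
finger_gap: 0.754
gripper_force: 0.0
```

move_arm(
  commands="0 0 0 0 0 0 0.4; 0 0 0 0 0 0 0.3; 0 0 0 0 0 0 0.2; 0 0 0 0 0 0 0.1; 0 0 0 0 0 0 0.1",
)

```text
t: 15.08
tcp_pos: [0.5206, 0.3385, -0.0233]
tool_rot: [0.707, 0.707, 0.001, 0.0]
force: [-0.7, -0.7, 5.8]
finger_gap: 0.615
gripper_force: 40.9
```

move_arm(
  commands="-10 -4 -0.8 0 0 0 0.1; -30 -12 -0.8 0 0 0 0.1; -52 -22 -0.8 0 0 0 0.1; -75 -33 -0.8 0 0 0 0.1; -99 -44 -0.8 0 0 0 0.1",
)

```text
t: 15.7
tcp_pos: [0.4762, 0.2387, -0.0232]
tool_rot: [0.707, 0.707, 0.001, 0.0]
force: [-0.4, 1.0, 0.8]
finger_gap: 0.609
gripper_force: 42.0
```

move_arm(
  commands="-24 -10 0 0 0 0 0.1; -48 -18 0 0 0 0 0.1; -73 -23 0 0 0 0 0.1; -98 -24 0 0 0 0 0.1; -123 -24 0 0 0 0 0.1",
)

```text
t: 16.32
tcp_pos: [0.4516, 0.1155, -0.0232]
tool_rot: [0.707, 0.707, 0.0, 0.0]
force: [-0.9, 1.8, 2.7]
finger_gap: 0.607
gripper_force: 42.3
```

move_arm(
  commands="-25 0 0 0 0 0 0.1; -50 0 0 0 0 0 0.1; -75 0 0 0 0 0 0.1; -95 0 0 0 0 0 0.1; -102 0 0 0 0 0 0.1",
)

```text
t: 16.95
tcp_pos: [0.4516, 0.0134, -0.0233]
tool_rot: [0.708, 0.707, 0.0, -0.0]
force: [0.0, 3.2, 5.6]
finger_gap: 0.609
gripper_force: 42.5
```

move_arm(
  commands="0 0 0 0 0 0 0.1; 0 0 0 0 0 0 0.5; 0 0 0 0 0 0 0.7; 0 0 -15 0 0 0 0.8; 0 0 -60 0 0 0 0.8",
)

```text
t: 17.58
tcp_pos: [0.4506, 0.0147, 0.036]
tool_rot: [0.707, 0.707, -0.001, -0.002]
force: [0.7, -0.4, -0.6]
finger_gap: 0.9
gripper_force: 0.0
```

move_arm(
  commands="0 0 -80 0 0 0 0.8; 60 -5 -100 0 0 0 0.8; 120 -10 -100 0 0 0 0.8; 180 -15 -100 0 0 0 0.8; 240 -20 -100 0 0 0 0.8",
)

```text
t: 18.2
tcp_pos: [0.4314, 0.2558, 0.1377]
tool_rot: [0.707, 0.707, 0.001, 0.0]
force: [0.9, -0.6, -0.2]
finger_gap: 0.901
gripper_force: 0.0
```

```bash
python3 - <<'E'
from h import *
goal(.416,.354,.0)
t=snapshot("top");d=snapshot("wrist")
def circ(d,r0,z,lo,hi):
    # rectify the bench height z to a metric picture, 0.5 mm/pixel, find circles
    X0,X1,Y0,Y1=lo[0],hi[0],lo[1],hi[1]
    gx,gy=np.meshgrid(np.arange(X1,X0,-.0005),np.arange(Y1,Y0,-.0005),indexing="ij")
    p=pix(d,np.c_[gx.ravel(),gy.ravel(),np.full(gx.size,z)]).astype(np.float32).reshape(*gx.shape,2)
    im=cv2.remap(d["image"],p[...,0],p[...,1],cv2.INTER_LINEAR); return im
a=circ(t,0,.012,(.34,-.13),(.56,.43)); cv2.imwrite("pics/rt.png",a[:,:,::-1][::1])
b=circ(d,0,.015,(.34,.25),(.56,.43)); cv2.imwrite("pics/rw.png",b[:,:,::-1])
h=min(a.shape[0],b.shape[0]);a=cv2.resize(a[:h],None,fx=.7,fy=.7)
b=cv2.resize(b[:h],(int(b.shape[1]*.7),a.shape[0]))
v=np.zeros((2*a.shape[0],a.shape[1],3),np.uint8); v[:a.shape[0]]=a; v[a.shape[0]:,:b.shape[1]]=b
cv2.imwrite("pics/v12.png",v[:,:,::-1]);print(v.shape)
E
```

```text
shift [ 98.1 -15.6 137.7] turn [ 0.1  -0.02  0.03] at [0.4314 0.2558 0.1377] F [ 0.9 -0.6 -0.2] gap 0.901 t 18.2 q6 0.31
(618, 784, 3)
```

View pics/v12.png

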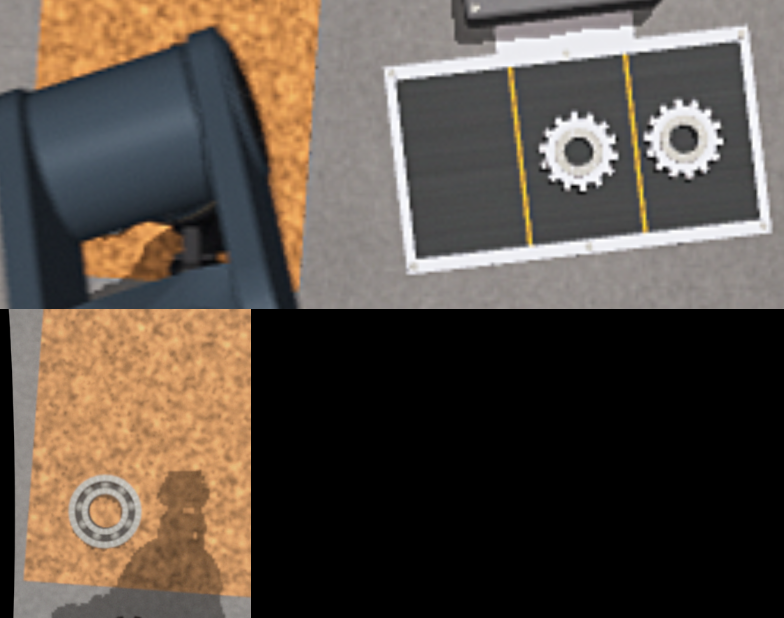

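Both sprockets are on the plate, at (578,150) and (683,138). The race is at (105,512), so at about (0.415, 0.355), which agrees with the earlier estimate. I'll fetch it.

move_arm(
  commands="50 -8 20 0 0 0 0.8; 99 -16 50 0 0 0 0.8; 99 -16 80 0 0 0 0.8; 99 -16 110 0 0 0 0.8; 99 -16 120 0 0 0 0.8",
)

```text
t: 18.92
tcp_pos: [0.4147, 0.3517, 0.0153]
tool_rot: [0.707, 0.707, -0.002, -0.0]
force: [-0.3, -0.6, 0.0]
finger_gap: 0.898
gripper_force: 0.0
```

move_arm(
  commands="0 0 15 0 0 0 0.8; 0 0 30 0 0 0 0.8; 0 0 37 0 0 0 0.8; 0 0 38 0 0 0 0.6; 0 0 38 0 0 0 0.4",
)

```text
t: 19.55
tcp_pos: [0.4161, 0.3529, -0.0214]
tool_rot: [0.707, 0.707, 0.0, 0.0]
force: [0.2, -0.2, 0.8]
finger_gap: 0.699
gripper_force: 0.0
```

move_arm(
  commands="0 0 0 0 0 0 0.3; 0 0 0 0 0 0 0.2; 0 0 0 0 0 0 0.1; 0 0 0 0 0 0 0; 0 0 0 0 0 0 0",
)

```text
t: 20.18
tcp_pos: [0.4165, 0.3531, -0.0207]
tool_rot: [0.707, 0.707, 0.001, 0.0]
force: [-0.2, -0.5, 5.9]
finger_gap: 0.583
gripper_force: 40.4
```

move_arm(
  commands="-10 1 -0.8 0 0 0 0; -30 3 -0.8 0 0 0 0; -52 5 -0.8 0 0 0 0; -75 7 -0.8 0 0 0 0; -99 10 -0.8 0 0 0 0",
)

```text
t: 20.8
tcp_pos: [0.426, 0.2522, -0.0206]
tool_rot: [0.707, 0.707, 0.0, 0.0]
force: [-0.3, 1.8, 2.6]
finger_gap: 0.581
gripper_force: 41.9
```

move_arm(
  commands="-24 3 0 0 0 0 0; -48 6 0 0 0 0 0; -72 9 0 0 0 0 0; -95 12 0 0 0 0 0; -115 15 0 0 0 0 0",
)

```text
t: 21.42
tcp_pos: [0.4404, 0.137, -0.0206]
tool_rot: [0.707, 0.707, -0.0, -0.0]
force: [0.2, 1.6, 3.2]
finger_gap: 0.587
gripper_force: 42.0
```

move_arm(
  commands="-20 1 0 0 0 0 0; -38 2 0 0 0 0 0; -51 2 0 0 0 0 0; -51 2 0 0 0 0 0.5; -51 2 0 0 0 0 0.7",
)

```text
t: 22.05
tcp_pos: [0.4426, 0.0877, -0.021]
tool_rot: [0.707, 0.707, -0.0, -0.0]
force: [-0.5, -0.0, 0.1]
finger_gap: 0.85
gripper_force: 0.0
```

move_arm(
  commands="0 0 -15 0 0 0 0.8; 0 0 -60 0 0 0 0.8; 0 0 -110 0 0 0 0.8; 0 0 -160 0 0 0 0.8; 0 0 -160 0 0 0 0.8",
)

```text
t: 22.68
tcp_pos: [0.4456, 0.0883, 0.1433]
tool_rot: [0.706, 0.708, 0.003, 0.004]
force: [0.4, -0.4, -0.4]
finger_gap: 0.9
gripper_force: 0.0
```

```bash
python3 - <<'E'
from h import *
goal(.602,.031,.14,6)
d=snapshot("wrist"); 
def rect(d,z,lo,hi,s=.0005):
    gx,gy=np.meshgrid(np.arange(hi[0],lo[0],-s),np.arange(hi[1],lo[1],-s),indexing="ij")
    p=pix(d,np.c_[gx.ravel(),gy.ravel(),np.full(gx.size,z)]).astype(np.float32).reshape(*gx.shape,2)
    return cv2.remap(d["image"],p[...,0],p[...,1],cv2.INTER_LINEAR)
t=snapshot("scene")
a=rect(t,.013,(.36,-.14),(.56,.16)); cv2.imwrite("pics/rs.png",a[:,:,::-1])
g=cv2.GaussianBlur(cv2.cvtColor(a,cv2.COLOR_RGB2GRAY),(5,5),1.5)
c=cv2.HoughCircles(g,cv2.HOUGH_GRADIENT,1,60,param1=100,param2=18,minRadius=46,maxRadius=60)
print([(round(.56-v*.0005,4),round(.16-u*.0005,4),round(r*.5,1)) for u,v,r in c[0]])
b=rect(t,.095,(.54,-.03),(.66,.09),.00025); cv2.imwrite("pics/knob.png",b[:,:,::-1])
E
ls -la pics/knob.png
```

```text
shift [-57.6 156.3   4.9] turn [ 0.56  0.06 -5.89] at [0.4456 0.0883 0.1433] F [ 0.4 -0.4 -0.4] gap 0.9 t 22.68 q6 -0.05
[(np.float32(0.5508), np.float32(0.0232), np.float32(28.0))]
-rw-r--r-- 1 agent agent 229142 Nov 30 09:16 pics/knob.png
```

move_arm(
  commands="0 0 -50 0 0 -10 0.8; -15 40 -55 0 0 -20 0.8; -30 80 -55 0 0 -30 0.8; -45 120 -55 0 0 -40 0.8; -56 153 -55 0 0 -50 0.8",
)

```text
t: 23.4
tcp_pos: [0.5961, 0.0315, 0.1917]
tool_rot: [0.339, 0.941, -0.0, -0.002]
force: [0.5, 0.7, -0.4]
finger_gap: 0.898
gripper_force: 0.0
```

move_arm(
  commands="0 0 0 0 0 -10 0.8; 0 0 0 0 0 -20 0.8; 0 0 0 0 0 -30 0.8; 0 0 0 0 0 -40 0.8; 0 0 0 0 0 -46 0.8",
)

```text
t: 24.02
tcp_pos: [0.5944, 0.0323, 0.1915]
tool_rot: [-0.055, 0.999, 0.0, -0.003]
force: [0.5, 1.6, 0.6]
finger_gap: 0.903
gripper_force: 0.0
```

move_arm(
  commands="0 0 0 0 0 0 0.6; 0 0 0 0 0 0 0.4; 0 0 0 0 0 0 0.2; 0 0 0 0 0 0 0.1; 0 0 0 0 0 0 0.1",
)

```text
t: 24.65
tcp_pos: [0.596, 0.0318, 0.1942]
tool_rot: [-0.052, 0.999, -0.0, 0.0]
force: [0.1, -1.0, 0.5]
finger_gap: 0.546
gripper_force: 0.0
```

```bash
cat >> h.py <<'E'
def rect(d,z,lo,hi,s=.0005):
    gx,gy=np.meshgrid(np.arange(hi[0],lo[0],-s),np.arange(hi[1],lo[1],-s),indexing="ij")
    p=pix(d,np.c_[gx.ravel(),gy.ravel(),np.full(gx.size,z)]).astype(np.float32).reshape(*gx.shape,2)
    return cv2.remap(d["image"],p[...,0],p[...,1],cv2.INTER_LINEAR)
E
python3 - <<'E'
from h import *
goal(.602,.031,.14,96)
d=snapshot("wrist");t=snapshot("scene");print(d["pose"][:3,3],pix(d,[.602,.033,.099]))
a=cv2.resize(d["image"],(400,300))
b=rect(d,.099,(.54,-.03),(.66,.09),.0004)
c=rect(t,.013,(.36,-.14),(.56,.16),.0004)
e=rect(t,.099,(.54,-.03),(.66,.09),.0004)
v=np.zeros((800,750,3),np.uint8);v[:300,:400]=a;v[:300,400:700]=b;v[300:800,:750]=c[:500,:750] if c.shape[0]>=500 else 0
v=np.vstack([np.hstack([b,e]),c[:,:600]]) if 0 else v
v=np.zeros((600,800,3),np.uint8); v[:300,:300]=b; v[:300,300:600]=e; v[300:,:]=0; c=cv2.resize(c,(450,300)); v[300:,:450]=c; v[300:,450:]=cv2.resize(d["image"],(350,262))[0:262].copy() if 0 else 0; w=cv2.resize(d["image"],(350,262)); v[300:562,450:]=w
cv2.imwrite("pics/v13.png",v[:,:,::-1])
E
```

```text
shift [-5.8 -1.5 54.2] turn [-0.    0.01  0.01] at [0.596  0.0318 0.1942] F [ 0.1 -1.   0.5] gap 0.546 t 24.65 q6 -1.81
[0.52556599 0.02392163 0.36415041] [[327.32246999 244.89932664]]
```

View pics/v13.png

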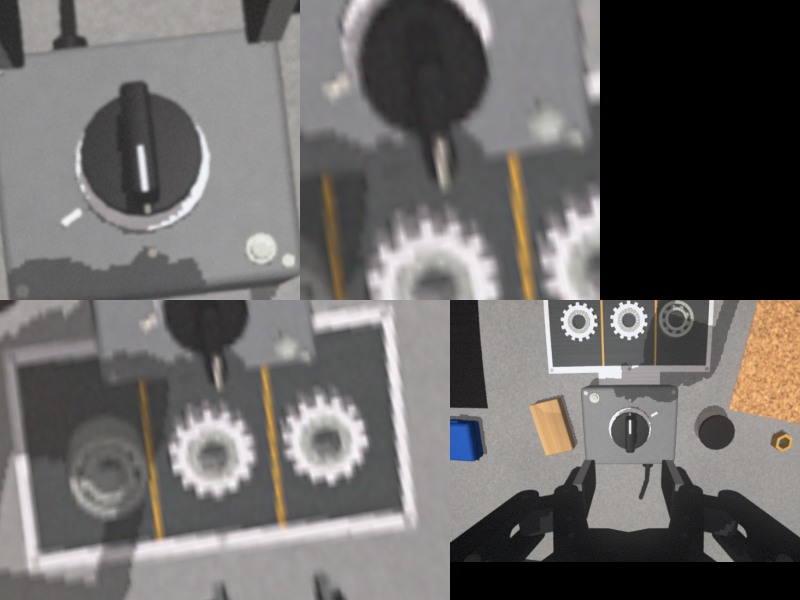

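All three parts are on the plate. The OFF line points to the robot, and the knob bar centre in panel 1 is at about (138,140), so at (0.604, 0.035) with a yaw near 6°. I'm going down over the knob.

move_arm(
  commands="-8 2 40 0 0 0 0; -8 2 80 0 0 0 0; -8 2 110 0 0 0 0; -8 2 125 0 0 0 0; -8 2 130 0 0 0 0",
)

```text
t: 25.38
tcp_pos: [0.6037, 0.0347, 0.0636]
tool_rot: [-0.053, 0.999, 0.0, -0.0]
force: [-0.1, 0.4, 0.1]
finger_gap: 0.499
gripper_force: 0.0
```

move_arm(
  commands="0 0 2 0 0 0 -0.2; 0 0 2 0 0 0 -0.5; 0 0 2 0 0 0 -0.8; 0 0 2 0 0 0 -1; 0 0 2 0 0 0 -1",
)

```text
t: 26.0
tcp_pos: [0.6044, 0.0348, 0.0628]
tool_rot: [-0.053, 0.999, -0.0, 0.001]
force: [0.3, 2.1, 2.8]
finger_gap: 0.125
gripper_force: 41.6
```

move_arm(
  commands="0 0 2 0 0 0 -1; 0 0 4 0 0 0 -1; 0 0 6 0 0 0 -1; 0 0 8 0 0 0 -1; 0 0 8.5 0 0 0 -1",
  grip_force=60,
)

```text
t: 26.62
tcp_pos: [0.6045, 0.0347, 0.0552]
tool_rot: [-0.053, 0.999, -0.0, 0.001]
force: [-1.2, 0.7, 14.7]
finger_gap: 0.116
gripper_force: 65.5
```

move_arm(
  commands="0 0 0 0 0 10 -1; 0 0 0 0 0 20 -1; 0 0 0 0 0 30 -1; 0 0 0 0 0 40 -1; 0 0 0 0 0 50 -1",
)

```text
t: 27.25
tcp_pos: [0.6053, 0.0369, 0.0553]
tool_rot: [0.378, 0.926, 0.002, 0.001]
force: [0.3, 8.5, 10.6]
finger_gap: 0.116
gripper_force: 65.1
```

```bash
python3 - <<'E'
from h import *
s=telemetry.sense();print(s["ft_torque"].round(2)); goal(.6045,.0347,.055,36)
E
```

```text
[ 1.5  -0.12  0.1 ]
shift [-1.  -2.2  0.3] turn [ 0.3  -0.    9.62] at [0.6053 0.0369 0.0553] F [ 0.3  8.5 10.6] gap 0.116 t 27.25 q6 -0.92
```

move_arm(
  commands="0.5 1 0 0 0 5 -1; 1 2 0 0 0 10 -1; 1 2 0 0 0 11 -1; 1 2 0 0 0 11 -1; 1 2 0 0 0 11 -1",
)

```text
t: 27.88
tcp_pos: [0.6057, 0.0376, 0.0553]
tool_rot: [0.461, 0.887, 0.001, 0.001]
force: [-0.1, 3.8, 12.4]
finger_gap: 0.112
gripper_force: 65.2
```

```bash
python3 - <<'E'
from h import *
s=telemetry.sense();print(s["ft_torque"].round(2)); goal(.6045,.0347,.055,36)
E
```

```text
[0.65 0.04 0.31]
shift [-1.6 -2.7  0.3] turn [ 0.17  0.08 -0.92] at [0.6057 0.0376 0.0553] F [-0.1  3.8 12.4] gap 0.112 t 27.88 q6 -0.74
```

The turn reached the stop at 60°. I'll release and rise.

move_arm(
  commands="0 0 0 0 0 0 -0.5; 0 0 -1 0 0 0 0; 0 0 -15 0 0 0 0; 0 0 -50 0 0 0 0; 0 0 -100 0 0 0 0",
)

```text
t: 28.5
tcp_pos: [0.6031, 0.0367, 0.1536]
tool_rot: [0.462, 0.887, -0.001, -0.002]
force: [1.0, 1.1, -0.2]
finger_gap: 0.501
gripper_force: 0.0
```

move_arm(
  commands="0 0 -20 0 0 0 0; 0 0 -35 0 0 0 0; 0 0 -35 0 0 0 0; 0 0 -35 0 0 0 0; 0 0 -35 0 0 0 0",
)

```text
t: 29.12
tcp_pos: [0.6036, 0.0369, 0.1872]
tool_rot: [0.462, 0.887, -0.0, -0.001]
force: [0.3, -0.2, 0.6]
finger_gap: 0.502
gripper_force: 0.0
```

```bash
python3 - <<'E'
from h import *
d=snapshot("wrist")
goal(.46,-.06,.12,0)
e=rect(d,.099,(.54,-.03),(.67,.1),.0005)
g=cv2.cvtColor(e,cv2.COLOR_RGB2GRAY)
# white line on the dark knob, and dark bar centre
m=np.zeros_like(g);cv2.circle(m,(int((.1-.036)/.0005),int((.67-.604)/.0005)),44,255,-1)
w=((g>150)&(m>0)).astype(np.uint8)
n,l,st,ce=cv2.connectedComponentsWithStats(w)
for i in range(1,n):
    if st[i,4]>15:
        ys,xs=np.where(l==i);p=np.c_[.67-ys*.0005,.1-xs*.0005]
        c=p.mean(0);u=np.linalg.svd(p-c)[2][0] if len(p)<5000 else 0
        print(st[i,4],c.round(4),np.degrees(np.arctan2(u[1],u[0])).round(1))
cv2.imwrite("pics/k2.png",cv2.resize(e[:,:,::-1],None,fx=2,fy=2))
E
```

```text
shift [   3.  -173.2   67.7] turn [-0.13 -0.06 35.02] at [0.6037 0.0369 0.1874] F [-0.6  0.  -0.1] gap 0.499 t 29.18 q6 -0.73
211 [0.598  0.0445] 126.7
```

The white line now points at 126.7°, which is 60° clockwise from OFF, so the unit is ON. I'm going to the first part to remove, sprocket b, and will check the knob height by triangulation on the way.

move_arm(
  commands="1 -40 0 0 0 9 0.8; 2 -90 0 0 0 18 0.8; 3 -140 0 0 0 27 0.8; 3 -173 20 0 0 35 0.8; 3 -173 40 0 0 35 0.8",
)

```text
t: 29.8
tcp_pos: [0.4587, -0.0607, 0.1481]
tool_rot: [0.708, 0.706, -0.0, -0.001]
force: [-0.1, 1.3, -0.9]
finger_gap: 0.903
gripper_force: 0.0
```

```bash
python3 - <<'E'
from h import *
goal(.461,-.059,-.0235)
d=snapshot("wrist");t=snapshot("top");s=snapshot("scene")
a=rect(d,.01,(.36,-.14),(.56,.16),.0005);b=rect(t,.01,(.36,-.14),(.56,.16),.0005)
c=rect(t,.099,(.54,-.03),(.67,.1),.0005);e=rect(d,.099,(.54,-.03),(.67,.1),.0005); f=rect(s,.099,(.54,-.03),(.67,.1),.0005)
v=np.zeros((800,860,3),np.uint8);v[:400,:600]=a;v[400:800,:600]=b;v[:260,600:]=c;v[260:520,600:]=e;v[520:780,600:]=f
cv2.imwrite("pics/v14.png",cv2.resize(v,None,fx=.74,fy=.74,interpolation=cv2.INTER_AREA)[:,:,::-1])
def circles(im,z,hx,hy):
    g=cv2.GaussianBlur(cv2.cvtColor(im,cv2.COLOR_RGB2GRAY),(5,5),1.5)
    q=cv2.HoughCircles(g,cv2.HOUGH_GRADIENT,1,80,param1=120,param2=14,minRadius=48,maxRadius=58)
    if q is not None: print([(round(float(hx-v*.0005),4),round(float(hy-u*.0005),4),float(r)/2) for u,v,r in q[0][:6]])
circles(a,.01,.56,.16);circles(b,.01,.56,.16)
for im in(c,e,f):
    g=cv2.cvtColor(im,cv2.COLOR_RGB2GRAY);w=(g>150).astype(np.uint8)
    n,l,st,ce=cv2.connectedComponentsWithStats(w)
    print([(int(st[i,4]),round(.67-ce[i,1]*.0005,4),round(.1-ce[i,0]*.0005,4)) for i in range(1,n) if 40<st[i,4]<500])
E
```

```text
shift [  1.7   2.6 171.6] turn [-0.1  -0.02 -0.17] at [ 0.4587 -0.0607  0.1481] F [-0.1  1.3 -0.9] gap 0.903 t 29.8 q6 -0.37Traceback (most recent call last):
  File "<stdin>", line 6, in <module>
ValueError: could not broadcast input array from shape (401,601,3) into shape (400,600,3)
```

```bash
cat >> h.py <<'E'
def circles(im,hx,hy,s=.0005,lo=48,hi=58,n=6):
    g=cv2.GaussianBlur(cv2.cvtColor(im,cv2.COLOR_RGB2GRAY),(5,5),1.5)
    q=cv2.HoughCircles(g,cv2.HOUGH_GRADIENT,1,80,param1=120,param2=14,minRadius=lo,maxRadius=hi)
    if q is not None: print([(round(float(hx-v*s),4),round(float(hy-u*s),4),float(r)/2) for u,v,r in q[0][:n]])
def lines(im,hx,hy,s=.0005):
    w=(cv2.cvtColor(im,cv2.COLOR_RGB2GRAY)>150).astype(np.uint8)
    n,l,st,ce=cv2.connectedComponentsWithStats(w)
    print([(int(st[i,4]),round(hx-ce[i,1]*s,4),round(hy-ce[i,0]*s,4)) for i in range(1,n) if 40<st[i,4]<500])
E
python3 - <<'E'
from h import *
d=snapshot("wrist");t=snapshot("top");s=snapshot("scene")
for c in(d,t,s): circles(rect(c,.012,(.36,-.14),(.56,.16)),.56,.16)
for c in(d,t,s): lines(rect(c,.099,(.54,-.03),(.67,.1)),.67,.1); print(c["pose"][:3,3])
E
```

```text
[(0.4397, 0.0882, 26.649999618530273), (0.4498, 0.0172, 24.299999237060547)]
[(0.4433, 0.0867, 25.899999618530273)]
[(0.4402, 0.0877, 26.25)]
[(73, np.float64(0.6312), np.float64(-0.0164)), (41, np.float64(0.6252), np.float64(-0.0288)), (45, np.float64(0.6152), np.float64(-0.0284)), (50, np.float64(0.6068), np.float64(-0.0277)), (182, np.float64(0.5987), np.float64(0.0452)), (50, np.float64(0.5882), np.float64(-0.0287)), (68, np.float64(0.5819), np.float64(0.0558)), (116, np.float64(0.5612), np.float64(0.0579)), (470, np.float64(0.5496), np.float64(-0.0159)), (68, np.float64(0.5476), np.float64(0.0263)), (111, np.float64(0.5447), np.float64(-0.0263))]
[0.45908328 0.00840788 0.31783995]
[(42, np.float64(0.6692), np.float64(-0.0077)), (282, np.float64(0.6674), np.float64(-0.0187)), (120, np.float64(0.6588), np.float64(-0.0277)), (205, np.float64(0.6567), np.float64(-0.0173)), (493, np.float64(0.6467), np.float64(-0.0049)), (49, np.float64(0.6567), np.float64(-0.0059)), (209, np.float64(0.65), np.float64(0.0109)), (51, np.float64(0.6507), np.float64(0.0245)), (105, np.float64(0.6419), n
[... 322 characters left out ...]
 np.float64(-0.0229)), (99, np.float64(0.6253), np.float64(-0.0087)), (175, np.float64(0.5999), np.float64(0.0454)), (268, np.float64(0.5765), np.float64(0.0683)), (163, np.float64(0.5604), np.float64(0.0319)), (116, np.float64(0.5573), np.float64(-0.0279)), (161, np.float64(0.5434), np.float64(0.0907))]
[0.37808746 0.08862858 1.36026345]
[(68, np.float64(0.6056), np.float64(-0.0201)), (79, np.float64(0.5874), np.float64(0.0039)), (42, np.float64(0.5918), np.float64(0.0965)), (63, np.float64(0.5811), np.float64(0.079)), (100, np.float64(0.5487), np.float64(0.0756)), (413, np.float64(0.5483), np.float64(0.0884)), (65, np.float64(0.5426), np.float64(0.0925))]
[1.48605393 0.23145466 1.01866741]
```

The line triangulates to z of about 0.099 from three views, so the knob has sprung up. Taking sprocket b now.

move_arm(
  commands="2 2.5 40 0 0 0 0.8; 2 2.5 90 0 0 0 0.8; 2 2.5 130 0 0 0 0.8; 2 2.5 160 0 0 0 0.8; 2 2.5 171.5 0 0 0 0.8",
  grip_force=40,
)

```text
t: 30.72
tcp_pos: [0.4638, -0.0577, -0.024]
tool_rot: [0.707, 0.708, -0.0, -0.0]
force: [-0.5, -0.4, 0.5]
finger_gap: 0.898
gripper_force: 0.0
```

move_arm(
  commands="0 0 0 0 0 0 0.6; 0 0 0 0 0 0 0.4; 0 0 0 0 0 0 0.2; 0 0 0 0 0 0 0.1; 0 0 0 0 0 0 0.1",
)

```text
t: 31.35
tcp_pos: [0.4639, -0.0581, -0.0211]
tool_rot: [0.707, 0.707, 0.0, 0.001]
force: [-1.2, 0.9, 7.0]
finger_gap: 0.605
gripper_force: 40.3
```

move_arm(
  commands="-10 3 -1 0 0 0 0.1; -28 9 -1 0 0 0 0.1; -48 16 -1 0 0 0 0.1; -70 23 -1 0 0 0 0.1; -93 29 -1 0 0 0 0.1",
)

```text
t: 31.98
tcp_pos: [0.4925, -0.1518, -0.021]
tool_rot: [0.707, 0.707, 0.0, -0.001]
force: [-0.3, 4.5, 6.8]
finger_gap: 0.602
gripper_force: 43.7
```

move_arm(
  commands="-24 7 0 0 0 0 0.1; -48 14 0 0 0 0 0.1; -72 21 0 0 0 0 0.1; -96 28 0 0 0 0 0.1; -120 36 0 0 0 0 0.1",
)

```text
t: 32.6
tcp_pos: [0.5283, -0.2722, -0.021]
tool_rot: [0.707, 0.707, 0.0, -0.001]
force: [-1.0, 2.9, 4.1]
finger_gap: 0.603
gripper_force: 43.3
```

move_arm(
  commands="-24 7 0 0 0 0 0.1; -48 14 0 0 0 0 0.1; -70 20 0 0 0 0 0.1; -90 26 0 0 0 0 0.1; -94 27 0 0 0 0 0.1",
)

```text
t: 33.22
tcp_pos: [0.5564, -0.368, -0.021]
tool_rot: [0.708, 0.706, 0.0, 0.002]
force: [-0.6, 2.2, 6.4]
finger_gap: 0.597
gripper_force: 43.1
```

move_arm(
  commands="0 0 0 0 0 0 0.4; 0 0 0 0 0 0 0.7; 0 0 0 0 0 0 0.8; 0 0 -30 0 0 0 0.8; 0 0 -85 0 0 0 0.8",
)

```text
t: 33.85
tcp_pos: [0.5539, -0.363, 0.0612]
tool_rot: [0.707, 0.707, -0.0, -0.003]
force: [1.0, -0.4, -0.3]
finger_gap: 0.9
gripper_force: 0.0
```

move_arm(
  commands="0 0 -50 0 0 0 0.8; 55 -15 -85 0 0 0 0.8; 112 -30 -85 0 0 0 0.8; 169 -46 -85 0 0 0 0.8; 226 -61 -85 0 0 0 0.8",
)

```text
t: 34.48
tcp_pos: [0.4936, -0.1369, 0.1484]
tool_rot: [0.707, 0.707, 0.0, 0.0]
force: [0.9, 0.7, -0.6]
finger_gap: 0.901
gripper_force: 0.0
```

```bash
python3 - <<'E'
from h import *
goal(.451,.0165,-.0235)
d=snapshot("wrist");t=snapshot("top");s=snapshot("scene")
for c in(d,t,s): circles(rect(c,.012,(.36,-.14),(.56,.16)),.56,.16)
for c in(t,s): circles(rect(c,.012,(.39,-.43),(.62,-.2)),.62,-.2)
E
```

```text
shift [153.4 -42.6 171.8] turn [0.02 0.   0.03] at [ 0.4936 -0.1369  0.1484] F [ 0.9  0.7 -0.6] gap 0.901 t 34.48 q6 -0.49
[(0.4433, 0.0867, 25.899999618530273)]
[(0.4417, 0.0877, 25.899999618530273)]
```

```bash
cat >> h.py <<'E'
def spro(c,lo,hi,n=3,z=.01,s=.0005,D=56,b=21):
    g=cv2.cvtColor(rect(c,z,lo,hi,s),cv2.COLOR_RGB2GRAY)
    T=np.full((141,141),40,np.uint8);cv2.circle(T,(70,70),D,200,-1);cv2.circle(T,(70,70),b,40,-1)
    r=cv2.matchTemplate(g,cv2.GaussianBlur(T,(5,5),2),cv2.TM_CCOEFF_NORMED)
    for _ in range(n):
        _,m,_,(u,v)=cv2.minMaxLoc(r)
        print("  ",round(m,2),round(hi[0]-(v+70)*s,4),round(hi[1]-(u+70)*s,4)); cv2.circle(r,(u,v),50,-1,-1)
E
python3 - <<'E'
from h import *
for n in("wrist","top","scene"):
    c=snapshot(n);print(n);spro(c,(.34,-.16),(.57,.18)); 
    if n!="wrist":print(" out");spro(c,(.37,-.46),(.64,-.18),2)
E
```

```text
wrist
   0.46 0.5225 -0.002
   0.45 0.4495 0.0125
   0.38 0.475 -0.003
top
   0.85 0.452 0.0165
   0.66 0.444 0.086
   0.48 0.3795 -0.0845
 out
   0.74 0.556 -0.3685
   0.46 0.5565 -0.303
scene
   0.91 0.4545 0.0175
   0.82 0.439 0.0855
   0.43 0.3755 0.0425
 out
   0.91 0.5595 -0.367
   0.19 0.492 -0.378
```

Detection is solid now: sprocket b is on the rubber at (0.556, -0.368), a at (0.452, 0.0165), the race at (0.442, 0.087). Taking a.

move_arm(
  commands="50 -14 0 0 0 0 0.8; 105 -28 0 0 0 0 0.8; 153 -42 30 0 0 0 0.8; 153 -42 80 0 0 0 0.8; 153 -42 120 0 0 0 0.8",
)

```text
t: 35.4
tcp_pos: [0.454, 0.0134, 0.0268]
tool_rot: [0.707, 0.707, 0.001, 0.001]
force: [1.3, 0.7, -0.4]
finger_gap: 0.9
gripper_force: 0.0
```

move_arm(
  commands="0 0 20 0 0 0 0.8; 0 0 40 0 0 0 0.8; 0 0 51 0 0 0 0.8; 0 0 51 0 0 0 0.6; 0 0 51 0 0 0 0.5",
)

```text
t: 36.02
tcp_pos: [0.4531, 0.0136, -0.0225]
tool_rot: [0.707, 0.707, 0.0, 0.0]
force: [-0.7, 1.0, -0.6]
finger_gap: 0.756
gripper_force: 0.0
```

move_arm(
  commands="0 0 0 0 0 0 0.4; 0 0 0 0 0 0 0.3; 0 0 0 0 0 0 0.2; 0 0 0 0 0 0 0.1; 0 0 0 0 0 0 0.1",
)

```text
t: 36.65
tcp_pos: [0.4526, 0.014, -0.0217]
tool_rot: [0.707, 0.707, 0.0, 0.001]
force: [-1.8, -0.9, 9.4]
finger_gap: 0.606
gripper_force: 39.9
```

move_arm(
  commands="-10 0 -1 0 0 0 0.1; -28 0 -1 0 0 0 0.1; -50 1 -1 0 0 0 0.1; -74 1 -1 0 0 0 0.1; -99 1 -1 0 0 0 0.1",
)

```text
t: 37.28
tcp_pos: [0.4534, -0.0857, -0.0216]
tool_rot: [0.707, 0.707, 0.0, -0.0]
force: [1.2, 2.4, 3.1]
finger_gap: 0.601
gripper_force: 42.6
```

move_arm(
  commands="-25 0 0 0 0 0 0.1; -50 0 0 0 0 0 0.1; -75 1 0 0 0 0 0.1; -100 1 0 0 0 0 0.1; -125 1 0 0 0 0 0.1",
)

```text
t: 37.9
tcp_pos: [0.454, -0.2105, -0.0216]
tool_rot: [0.707, 0.707, 0.0, -0.001]
force: [1.0, 1.2, 2.9]
finger_gap: 0.602
gripper_force: 42.6
```

move_arm(
  commands="-25 0 0 0 0 0 0.1; -50 0 0 0 0 0 0.1; -75 1 0 0 0 0 0.1; -100 1 0 0 0 0 0.1; -125 1 0 0 0 0 0.1",
)

```text
t: 38.52
tcp_pos: [0.4552, -0.3356, -0.0216]
tool_rot: [0.707, 0.707, 0.0, -0.001]
force: [0.5, 2.4, 4.5]
finger_gap: 0.603
gripper_force: 43.0
```

move_arm(
  commands="-18 0 0 0 0 0 0.1; -30 0 0 0 0 0 0.1; -30 0 0 0 0 0 0.1; -30 0 0 0 0 0 0.5; -30 0 0 0 0 0 0.7",
)

```text
t: 39.15
tcp_pos: [0.4554, -0.3644, -0.0223]
tool_rot: [0.707, 0.707, 0.0, -0.001]
force: [-0.4, -0.2, -0.3]
finger_gap: 0.848
gripper_force: 0.0
```

move_arm(
  commands="0 0 -30 0 0 0 0.8; 0 0 -85 0 0 0 0.8; 0 0 -140 0 0 0 0.8; 50 0 -160 0 0 0 0.8; 110 -3 -160 0 0 0 0.8",
)

```text
t: 39.78
tcp_pos: [0.4541, -0.2555, 0.1401]
tool_rot: [0.707, 0.707, 0.0, 0.003]
force: [1.2, 0.5, 0.5]
finger_gap: 0.898
gripper_force: 0.0
```

move_arm(
  commands="60 0 0 0 0 0 0.8; 120 -3 0 0 0 0 0.8; 180 -5 0 0 0 0 0.8; 240 -8 0 0 0 0 0.8; 240 -8 0 0 0 0 0.8",
)

```text
t: 40.4
tcp_pos: [0.4422, -0.0105, 0.1378]
tool_rot: [0.704, 0.71, -0.001, -0.002]
force: [0.1, -0.3, 0.7]
finger_gap: 0.898
gripper_force: 0.0
```

```bash
python3 - <<'E'
from h import *
goal(.442,.087,-.0205)
for n in("wrist","top","scene"):
    c=snapshot(n);print(n);spro(c,(.34,-.16),(.57,.18),1); 
    if n!="wrist":print(" out");spro(c,(.37,-.46),(.64,-.18),2)
E
```

```text
shift [ 97.3   1.  158.5] turn [-0.17 -0.08  0.46] at [ 0.4422 -0.0105  0.1378] F [ 0.1 -0.3  0.7] gap 0.898 t 40.4 q6 -0.29
wrist
   0.66 0.441 0.087
top
   0.65 0.444 0.086
 out
   0.9 0.535 -0.3285
   0.89 0.456 -0.3635
scene
   0.83 0.439 0.0855
 out
   0.91 0.5385 -0.3275
   0.9 0.4595 -0.3625
```

Sprocket b was knocked to (0.535, -0.328) but is still on the rubber, and a is at (0.456, -0.363). The race goes to about (0.46, -0.28).

move_arm(
  commands="45 0 0 0 0 0.4 0.8; 97 0 20 0 0 0.4 0.8; 97 0 60 0 0 0.4 0.8; 97 0 95 0 0 0.4 0.8; 97 0 115 0 0 0.4 0.8",
)

```text
t: 41.18
tcp_pos: [0.4448, 0.0804, 0.0214]
tool_rot: [0.71, 0.704, -0.0, -0.0]
force: [0.0, 1.0, -0.1]
finger_gap: 0.9
gripper_force: 0.0
```

move_arm(
  commands="0 0 15 0 0 0 0.8; 0 0 30 0 0 0 0.8; 0 0 42 0 0 0 0.8; 0 0 43 0 0 0 0.6; 0 0 43 0 0 0 0.4",
)

```text
t: 41.8
tcp_pos: [0.4448, 0.0815, -0.0198]
tool_rot: [0.71, 0.704, 0.0, 0.0]
force: [0.1, -0.5, -0.5]
finger_gap: 0.697
gripper_force: 0.0
```

move_arm(
  commands="0 0 0 0 0 0 0.3; 0 0 0 0 0 0 0.2; 0 0 0 0 0 0 0.1; 0 0 0 0 0 0 0; 0 0 0 0 0 0 0",
)

```text
t: 42.42
tcp_pos: [0.4445, 0.082, -0.0189]
tool_rot: [0.709, 0.705, 0.0, 0.0]
force: [-1.4, -1.5, 8.3]
finger_gap: 0.576
gripper_force: 39.9
```

move_arm(
  commands="-10 0 -1 0 0 0 0; -28 1 -1 0 0 0 0; -50 2 -1 0 0 0 0; -74 3 -1 0 0 0 0; -99 5 -1 0 0 0 0",
)

```text
t: 43.05
tcp_pos: [0.4488, -0.018, -0.0188]
tool_rot: [0.709, 0.705, 0.0, 0.0]
force: [-0.5, -0.4, 0.1]
finger_gap: 0.573
gripper_force: 41.7
```

move_arm(
  commands="-25 1 0 0 0 0 0; -50 2 0 0 0 0 0; -75 3 0 0 0 0 0; -100 5 0 0 0 0 0; -125 6 0 0 0 0 0",
)

```text
t: 43.68
tcp_pos: [0.4538, -0.1431, -0.0188]
tool_rot: [0.71, 0.705, 0.0, -0.0]
force: [-0.1, 1.0, 0.8]
finger_gap: 0.58
gripper_force: 41.7
```

move_arm(
  commands="-25 1 0 0 0 0 0; -50 2 0 0 0 0 0; -75 3 0 0 0 0 0; -100 5 0 0 0 0 0; -125 6 0 0 0 0 0",
)

```text
t: 44.3
tcp_pos: [0.4591, -0.2683, -0.0188]
tool_rot: [0.709, 0.705, 0.0, -0.0]
force: [0.3, 1.8, 1.5]
finger_gap: 0.579
gripper_force: 41.8
```

move_arm(
  commands="-15 0 0 0 0 0 0; -18 0 0 0 0 0 0; -18 0 0 0 0 0 0; -18 0 0 0 0 0 0.5; -18 0 0 0 0 0 0.7",
)

```text
t: 44.92
tcp_pos: [0.4587, -0.2841, -0.0191]
tool_rot: [0.709, 0.705, -0.0, -0.001]
force: [-0.2, 0.1, -0.5]
finger_gap: 0.85
gripper_force: 0.0
```

move_arm(
  commands="0 0 -30 0 0 0 0.8; 0 0 -85 0 0 0 0.8; 0 0 -140 0 0 0 0.8; 0 0 -190 0 0 0 0.8; 0 0 -210 0 0 0 0.6",
)

```text
t: 45.55
tcp_pos: [0.4601, -0.2855, 0.1943]
tool_rot: [0.709, 0.705, 0.0, 0.003]
force: [0.9, 0.3, -1.0]
finger_gap: 0.803
gripper_force: 0.0
```

```bash
python3 - <<'E'
from h import *
goal(.595,.033,.195,36)
for n in("top","scene"):
    c=snapshot(n);print(n);spro(c,(.34,-.16),(.57,.18),1); print(" out");spro(c,(.37,-.46),(.64,-.18),3)
E
```

```text
shift [319.3 133.1  -1.3] turn [  0.14   0.26 -36.33] at [ 0.4601 -0.2855  0.1943] F [ 0.9  0.3 -1. ] gap 0.803 t 45.55 q6 -0.76
top
   0.39 0.3765 -0.0565
 out
   0.89 0.535 -0.328
   0.85 0.46 -0.281
   0.46 0.4385 -0.404
scene
   0.43 0.535 0.13
 out
   0.91 0.5385 -0.3275
   0.9 0.4595 -0.3625
   0.87 0.457 -0.282
```

All three parts are on the rubber and the plate is empty. Now the knob back to OFF.

move_arm(
  commands="45 20 0 0 0 0 0.4; 100 42 0 0 0 -9 0.2; 155 66 0 0 0 -18 0; 210 90 0 0 0 -27 0; 265 115 0 0 0 -36.3 0",
)

```text
t: 46.28
tcp_pos: [0.575, -0.0187, 0.1891]
tool_rot: [0.452, 0.892, -0.001, -0.002]
force: [-0.2, -0.6, 0.7]
finger_gap: 0.499
gripper_force: 0.0
```

```bash
python3 -c "
from h import *
goal(.605,.037,.0625,36)"
```

```text
shift [ 26.8  57.4 126.5] turn [-0.14 -0.15  0.24] at [ 0.575  -0.0187  0.1891] F [-0.2 -0.6  0.7] gap 0.499 t 46.27 q6 -0.86
```

move_arm(
  commands="14 30 0 0 0 0 0; 27 57 0 0 0 0 0; 27 57 0 0 0 0 0; 27 57 0 0 0 0 0; 27 57 20 0 0 0 0",
)

```text
t: 46.9
tcp_pos: [0.6066, 0.0332, 0.1717]
tool_rot: [0.455, 0.89, 0.0, 0.001]
force: [-0.2, -1.0, 0.2]
finger_gap: 0.503
gripper_force: 0.0
```

```bash
python3 -c "
from h import *
goal(.605,.037,.0625,36)
d=snapshot('wrist');lines(rect(d,.099,(.57,.0),(.64,.07)),.64,.07)"
```

```text
shift [  4.3   0.7 109.2] turn [ 0.09  0.12 -0.14] at [0.6066 0.0332 0.1717] F [-0.2 -1.   0.2] gap 0.503 t 46.9 q6 -0.75
[(214, np.float64(0.5979), np.float64(0.0446)), (45, np.float64(0.5799), np.float64(0.068))]
```

move_arm(
  commands="4 1 40 0 0 0 0; 4 1 75 0 0 0 0; 4 1 98 0 0 0 0; 4 1 108 0 0 0 0; 4 1 108 0 0 0 0",
)

```text
t: 47.58
tcp_pos: [0.6041, 0.0376, 0.0628]
tool_rot: [0.455, 0.89, -0.0, -0.001]
force: [-0.2, -0.4, -0.4]
finger_gap: 0.5
gripper_force: 0.0
```

move_arm(
  commands="0 0 0 0 0 0 -0.2; 0 0 0 0 0 0 -0.5; 0 0 0 0 0 0 -0.8; 0 0 0 0 0 0 -1; 0 0 0 0 0 0 -1",
)

```text
t: 48.2
tcp_pos: [0.6053, 0.0383, 0.0637]
tool_rot: [0.454, 0.891, 0.0, 0.001]
force: [1.1, -0.1, 2.7]
finger_gap: 0.124
gripper_force: 41.7
```

move_arm(
  commands="0 0 2 0 0 0 -1; 0 0 4 0 0 0 -1; 0 0 6 0 0 0 -1; 0 0 8 0 0 0 -1; 0 0 8.5 0 0 0 -1",
  grip_force=60,
)

```text
t: 48.82
tcp_pos: [0.6054, 0.0383, 0.0561]
tool_rot: [0.455, 0.891, 0.0, 0.001]
force: [-1.2, 0.5, 13.7]
finger_gap: 0.113
gripper_force: 65.1
```

move_arm(
  commands="0 0 0 0 0 -10 -1; 0 -0.5 0 0 0 -20 -1; -0.5 -1 0 0 0 -30 -1; -0.5 -1 0 0 0 -40 -1; -1 -1.5 0 0 0 -50 -1",
)

```text
t: 49.45
tcp_pos: [0.6038, 0.0356, 0.0562]
tool_rot: [0.033, 0.999, -0.001, 0.0]
force: [-1.6, -1.5, 12.6]
finger_gap: 0.112
gripper_force: 65.1
```

```bash
python3 - <<'E'
from h import *
s=telemetry.sense();print(s["ft_torque"].round(2)); goal(.6045,.0355,.055,96)
E
```

```text
[-0.4   0.45 -0.05]
shift [-0.7 -0.   1.2] turn [-0.09 -0.   -9.74] at [0.6038 0.0356 0.0562] F [-1.6 -1.5 12.6] gap 0.112 t 49.45 q6 -1.63
```

move_arm(
  commands="0 0 0 0 0 -5 -1; 0 0 0 0 0 -10 -1; 0 0 0 0 0 -11.5 -1; 0 0 0 0 0 -11.5 -1; 0 0 0 0 0 -11.5 -1",
)

```text
t: 50.08
tcp_pos: [0.6039, 0.0349, 0.0562]
tool_rot: [-0.065, 0.998, -0.001, -0.0]
force: [-2.6, -4.2, 13.5]
finger_gap: 0.113
gripper_force: 65.1
```

```bash
python3 - <<'E'
from h import *
s=telemetry.sense();print(s["ft_torque"].round(2)); goal(.6045,.0355,.055,96)
E
```

```text
[-0.68  0.44 -0.21]
shift [-0.7  0.5  1.2] turn [-0.13 -0.02  1.4 ] at [0.6039 0.0349 0.0562] F [-2.6 -4.2 13.5] gap 0.113 t 50.08 q6 -1.82
```

At the stop, with the torque reversed. Releasing and rising.

move_arm(
  commands="0 0 0 0 0 0 -0.5; 0 0 -1 0 0 0 0; 0 0 -15 0 0 0 0; 0 0 -50 0 0 0 0; 0 0 -100 0 0 0 0",
)

```text
t: 50.7
tcp_pos: [0.6027, 0.0368, 0.1547]
tool_rot: [-0.065, 0.998, 0.0, -0.002]
force: [1.0, -0.3, 0.1]
finger_gap: 0.503
gripper_force: 0.0
```

move_arm(
  commands="0 0 -30 0 0 0 0; 30 0 -60 0 0 0 0; 80 0 -60 0 0 0 0; 130 0 -60 0 0 0 0; 130 0 -60 0 0 0 0",
)

```text
t: 51.32
tcp_pos: [0.47, 0.0205, 0.2147]
tool_rot: [-0.065, 0.998, 0.001, -0.002]
force: [1.7, -0.0, 0.2]
finger_gap: 0.5
gripper_force: 0.0
```

```bash
python3 - <<'E'
from h import *
goal(.47,.02,.2,96)
d=snapshot("wrist");t=snapshot("top");s=snapshot("scene")
lines(rect(d,.099,(.565,.0),(.64,.07)),.64,.07);lines(rect(t,.099,(.565,.0),(.64,.07)),.64,.07)
v=np.vstack([np.hstack([t["image"],s["image"]]),np.hstack([d["image"],np.zeros((480,640,3),np.uint8)])])
k=cv2.resize(rect(d,.099,(.54,-.03),(.67,.1)),(480,480));v[480:,640:1120]=k
cv2.imwrite("pics/v14.png",cv2.resize(v,(800,600),interpolation=cv2.INTER_AREA)[:,:,::-1])
print("top");spro(t,(.37,-.46),(.64,-.18),3);print("scene");spro(s,(.37,-.46),(.64,-.18),3)
E
```

```text
shift [-0.  -0.5 14.7] turn [ 0.08 -0.27  1.4 ] at [0.47   0.0205 0.2147] F [ 1.7 -0.   0.2] gap 0.5 t 51.33 q6 -1.89
[(192, np.float64(0.6296), np.float64(0.0675)), (205, np.float64(0.5937), np.float64(0.0331)), (425, np.float64(0.574), np.float64(0.0548))]
[(53, np.float64(0.628), np.float64(0.0243)), (53, np.float64(0.5762), np.float64(0.0693))]
top
   0.9 0.535 -0.3285
   0.89 0.456 -0.3635
   0.86 0.46 -0.281
scene
   0.91 0.5385 -0.3275
   0.9 0.4595 -0.3625
   0.89 0.457 -0.2815
```

View pics/v14.png

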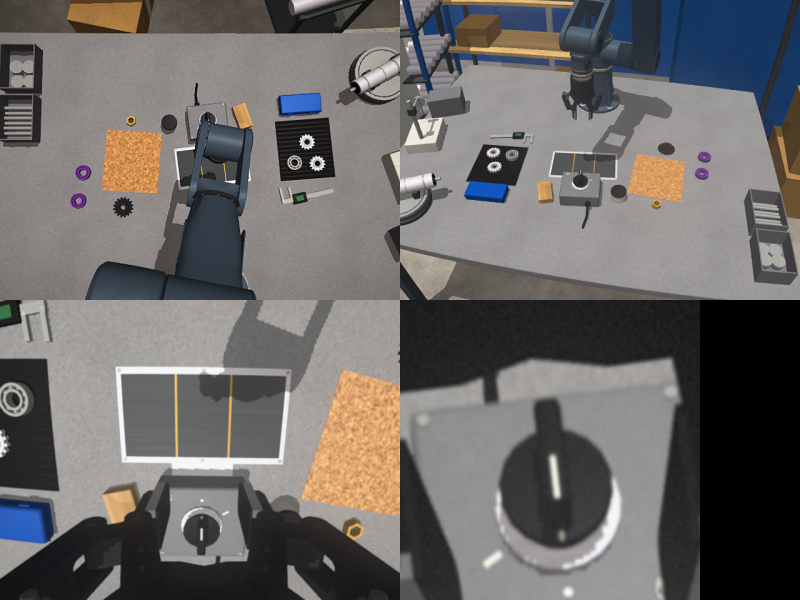

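The last view shows the plate empty, all three parts on the rubber, the line at OFF, and the bystanders in place. The white line's position at the 0.099 m plane confirms the knob is up.

```bash
python3 -c "
from station import ticket
print(ticket.sign_off())"
```

```text
the job is handed in; nothing more can be done
None
```

The job is handed in: two sprockets and one race were slid onto the plate, the unit was turned ON, and all three were slid off to the rubber mat. The knob was then turned back to OFF and sprang up, and the other items look undisturbed in the final pictures.

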